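# Take the pile of bench kit apart and put each piece in its rest

### The arm

A 6-joint arm with a two-finger parallel gripper is mounted at the origin on a cart in front of the work surface, level with it; the furniture and walls round the work are solid. World frame = base frame: x ahead of the robot, y to its left, z up, the work surface at z = 0. Lengths are in mm, angles in rad, forces in N, time in s.
With the tool pointing down it reaches from about 350 to 775 mm from the base axis. Payload 5.5 kg.
Tool frame: the origin (TCP) lies at the very end of the fingers, on their centre line; the grasp point (between the pads) lies bot.tcp_to_grasp behind it (bot.tcp_to_grasp is the distance from the TCP to the grasp point, in mm); z points along the fingers, y is the line along which they close (so a half turn about z gives the same grasp; the last joint's range is limited). The gripper opens to 85 mm and grips with 20 to 120 N. Pads are 22 mm wide; open, the fingers measure 114 mm over their backs; the gripper's body (76 mm by 85 mm) begins 54 mm behind the grasp point. The pads swing forward as they close: fully open they stand 13 mm farther back than shut.
Start: joints at [-1.253, 0.313, 0.046, 1.304, 0, 1.431], TCP at [254.138, -515.835, 231.323] pointing down, gripper open.
Joint ranges: [-2.76, 2.76], [-0.86, 1.69], [-1.03, 1.26], [-2.2, 2.34], [-1.47, 1.5], [-3.14, 3.14]. Speed limits (rad/s): [2.57, 2.57, 3.14, 3.14, 3.14, 3.14].

### API

Orientations are given as a unit quaternion [x, y, z, w].
In Python, from station import bot, vision gives the robot as it stands.
- The arm moves only by the tool servo_tool, never from a script. Its argument "targets" is a list of rows, each a list of 3 entries, a list of its own where there are three numbers: the closure, from 0 (fully open) to 1 (shut), then the shift along the tool's x, y, z in cm, then the turn about the tool's z in degrees. In form: [[grip, [tx, ty, tz], twist], ...]. A call has 1 to 10 rows; each row is the pose to reach, as a shift and turn from the pose commanded when the call began, along the tool's axes at that moment; what a row does not reach only later rows make up. A row lasts 1/10 s, in which the tool goes at most 50 mm and 8.59 degrees, less where a joint would pass 70% of its speed; a pose out of reach is approached as far as the arm can. A call with a gripper value outside its range is refused whole. The fingers move at their own pace and stop on an object; the grip force is fixed at half the most. Time passes only in rows, so rows that repeat a pose let the fingers close. It gives the time, the measured TCP pose, the force, the opening and the grip force at its end, in the units of the state.
- bot.sense(): the state, without advancing time (a new reading comes with each control period).
- vision.camera(name): name is "scene" or "top" or "wrist"; returns (picture, depth): 400x640x3 uint8, red, green, blue; 400x640 float32, mm along the optical axis (not along the pixel's ray), 0 where there is no reading.
- vision.camera_info(name): a dict with "fx", "fy", "cx", "cy" (pixels), "T" (4x4, takes a point from camera to world coordinates). Camera axes: x right, y up, looking along -z (the intrinsics and any distortion apply to the point x, -y, -z); pixel columns grow to the right and rows downward; lengths in mm; the calibration is good to about 2 mm. A picture is of the moment at which its call begins: read the wrist's pose just before it. camera_info takes no time and is no camera call; for the wrist camera it gives the pose at the moment of the call.
- bot.sign_off(): hands the job in; it is judged then, once.
The state is a dict: "t": time; "joints": joint angles; "qvel": joint speeds; "joint_efforts": joint torques, N m; "position": TCP position; "orientation": TCP orientation; "ft_force": force on the tool from outside, world axes, zero at the start; "ft_torque": the same for the moment, N m; "opening": finger opening in mm; "gripper_force": force on a finger pad.
Only numpy, scipy, OpenCV 4.12 (cv2) and the standard library are available. Lean on these libraries where they do the work, as an engineer would, in place of code of your own. Each camera call takes 0.05 s, during which the arm holds its last target. There are 200 camera calls.

### The job

Someone has left the bench kit in one pile: a rubber stopper on a block battery on a small tin on a glass dish. Take the pile apart and stand each piece in the recess of the low aluminium rest made for it: the dish in the large round rest, the tin in the medium round one, the stopper in the small round one and the battery, lying along it, in the oblong one. Everything must lie flat and upright on the floor of its recess and be let go; tip nothing over, and leave the crucible and the remote control where they are.

Things in the scene. Friction and masses are not known exactly. Their poses are not given: they have to be found in the camera images.
- dish: Clear glass petri dish with flat lid, the bottom of the pile, standing on the bench. Lid 67 mm diameter from 6 mm to the top at 19 mm; foot 60 mm diameter; about 45 g. Grasp across the lid's rim. Origin: centre of its underside, z up.
- tin: Small round tin, white with a blue lid, 47 mm diameter, 28 mm high, about 90 g; it stands on the dish's lid. Origin: centre of its underside, z up.
- battery: Black and orange block battery lying on its side on the tin: 26 mm wide (its x), 50 mm long with terminals (its y), 17 mm high, about 45 g. Either end may point either way in its rest. Origin: centre of its underside, z up.
- stopper: Red-brown rubber stopper, the top of the pile, standing on the battery narrow end down: 24 mm diameter at the top, a little narrower below, 26 mm high, about 18 g. Origin: centre of its underside, z up.
- rest_large: Large round aluminium rest with a mid-grey floor, for the dish: 94 mm outside, recess 85 mm diameter. Fixed to the bench. Origin: centre of its underside on the bench top, z up. The recess floor is 4 mm above the bench and the rim stands 7 mm above the bench (3 mm above the floor).
- rest_medium: Medium round aluminium rest with a mid-grey floor, for the tin: 74 mm outside, recess 65 mm diameter. Fixed to the bench. Origin: centre of its underside on the bench top, z up. The recess floor is 4 mm above the bench and the rim stands 7 mm above the bench (3 mm above the floor).
- rest_small: Small round aluminium rest with a mid-grey floor, for the stopper: 49 mm outside, recess 40 mm diameter. Fixed to the bench. Origin: centre of its underside on the bench top, z up. The recess floor is 4 mm above the bench and the rim stands 7 mm above the bench (3 mm above the floor).
- rest_oblong: Oblong aluminium rest with a mid-grey floor, for the battery: 51 mm (its x) by 75 mm (its y) outside, recess 42 by 66 mm. Fixed to the bench. Origin: centre of its underside on the bench top, z up. The recess floor is 4 mm above the bench and the rim stands 7 mm above the bench (3 mm above the floor).
- crucible: Bystander: loose white porcelain crucible, 45 mm diameter at the rim, 36 mm high. Origin: centre of its underside.
- remote: Bystander: loose pale remote control lying flat, 119 mm (its x) by 45 mm (its y), 20 mm high. Origin: centre of its underside.

How it is judged:
By the outcome, as a careful person would: the job done as asked, in the order asked, and still so for the second after the job is handed in, with the robot touching nothing.
It also fails if it takes over 120 s, if anything falls off the work surface, if the arm or the gripper's body presses on something with over 40 N, if the wrist force passes 120 N, or if a joint passes its speed limit or range.

## Working session

There is one attempt and no reset: what is moved stays moved. The work goes in short steps, Python scripts to look and compute and a tool call to move; the robot and the scene stay as the last step left them, time stands still between calls to the robot, and variables do not carry over. Pictures are saved under pics/ and viewed, at most 14 in all, crops included, and the job is handed in when it is done.

Besides the shell and the picture viewer there is one more tool, called as name(argument=value, ...) on one line, values as JSON. servo_tool: Moves the arm, as the interface text tells. Its arguments: {"type":"object","properties":{"targets":{"type":"array","items":{"type":"array"}}},"required":["targets"]}

```bash
mkdir -p pics; ls; python3 - <<'E'
from station import bot, vision
import cv2,numpy as np
print(bot.sense(), bot.tcp_to_grasp)
for n in ["scene","top"]:
    p,d=vision.camera(n); cv2.imwrite(f"pics/{n}0.png",p[:,:,::-1]); np.save(f"pics/{n}0d.npy",d); print(n,vision.camera_info(n))
print(vision.camera_info("wrist"))
E
```

```text
pics
{'t': 0.0, 'joints': array([-1.25259804e+00,  3.14006512e-01,  4.49695851e-02,  1.30359927e+00,
        1.33328420e-05,  1.43120627e+00]), 'qvel': array([ 0.00053817, -0.00082452, -0.0009794 ,  0.00239213, -0.00045451,
        0.00047812]), 'joint_efforts': array([ 1.13152277e-03, -4.80627608e+01,  2.98532850e+01,  1.93736394e-02,
        7.16635464e-05,  5.14498311e-06]), 'position': array([ 253.96750512, -515.29969171,  230.40155605]), 'orientation': array([ 9.73917493e-01,  2.26900574e-01, -7.54051397e-05, -9.16865546e-04]), 'ft_force': array([-0.10233065,  0.8520595 ,  0.20100067]), 'ft_torque': array([ 0.00662814,  0.04529241, -0.01582514]), 'gripper_force': 0.0, 'opening': 85.01038787719948} 18.700000000000003
scene {'fx': 370.72592423591027, 'fy': 370.72592423591027, 'cx': 318.17658447508404, 'cy': 193.89148208755302, 'T': array([[ 4.52072950e-01,  4.02538262e-01, -7.95985550e-01,
        -9.43887252e+01],
       [-8.91893123e-01,  1.91470190e-01, -4.09714319e-01,
        -5.39491801e+02],
       [-1.25181858e-02,  8.95154799e-01,  4.45579601e-01,
         4.29356161e+02]
[... 295 characters left out ...]
-9.99829633e-01,  1.69869344e-02, -7.22142496e-03,
        -1.74474241e+02],
       [-4.16950921e-03,  1.73270414e-01,  9.84865462e-01,
         9.33628025e+02],
       [ 0.00000000e+00,  0.00000000e+00,  0.00000000e+00,
         1.00000000e+00]])}
{'fx': 287.51195284927195, 'fy': 287.51195284927195, 'cx': 318.46130559634076, 'cy': 199.78437635467208, 'T': array([[ 4.42036443e-01,  8.51144694e-01,  2.83119220e-01,
         3.25974002e+02],
       [-8.96994753e-01,  4.20160336e-01,  1.37352486e-01,
        -4.79633878e+02],
       [-2.04862633e-03, -3.14671259e-01,  9.49198505e-01,
         3.73283409e+02],
       [ 0.00000000e+00,  0.00000000e+00,  0.00000000e+00,
         1.00000000e+00]])}
```

View pics/scene0.png

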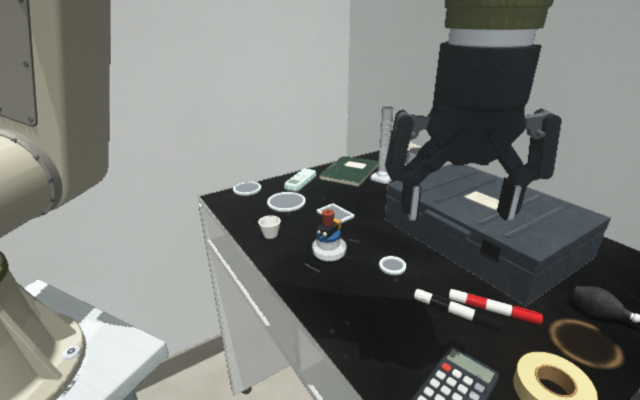

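View pics/top0.png

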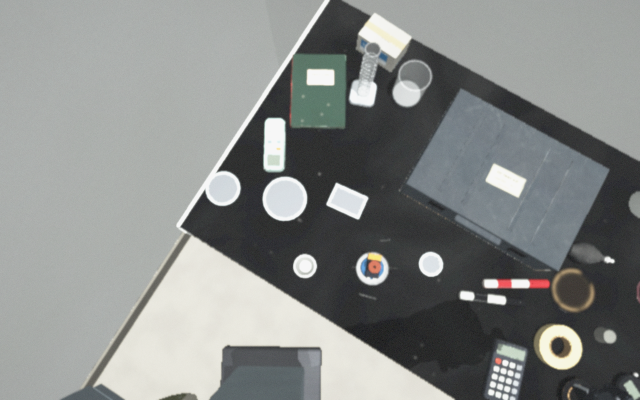

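The pile is at about (373,267) in the top view. The rests are medium (223,188), large (285,199), oblong (347,201) and small (431,264), with the crucible at (304,266) and the remote at (274,145). The scene view shows the same layout, with the pile at (328,235).

```bash
cat > h.py <<'E'
import cv2,numpy as np
from station import bot,vision
def grab(n,f):
    ci=vision.camera_info(n); p,d=vision.camera(n); cv2.imwrite(f"pics/{f}.png",p[:,:,::-1]); np.savez(f"pics/{f}.npz",p=p,d=d,**ci); return p,d,ci
def cloud(d,ci):
    v,u=np.mgrid[:d.shape[0],:d.shape[1]]
    P=np.stack([(u-ci['cx'])/ci['fx']*d,-(v-ci['cy'])/ci['fy']*d,-d],-1)
    return P@ci['T'][:3,:3].T+ci['T'][:3,3]
def onplane(uv,ci,z):
    uv=np.atleast_2d(uv).astype(float)
    r=np.c_[(uv[:,0]-ci['cx'])/ci['fx'],-(uv[:,1]-ci['cy'])/ci['fy'],-np.ones(len(uv))]@ci['T'][:3,:3].T
    o=ci['T'][:3,3]; return o+r*((z-o[2])/r[:,2])[:,None]
def proj(X,ci):
    c=(np.atleast_2d(X)-ci['T'][:3,3])@ci['T'][:3,:3]
    return np.c_[ci['cx']+ci['fx']*c[:,0]/-c[:,2], ci['cy']-ci['fy']*c[:,1]/-c[:,2]]
def blob(p,ci,seed,z,thr=110,r=45):
    m=(p.max(2)>thr).astype(np.uint8); n,l,s,c=cv2.connectedComponentsWithStats(m)
    u,v=seed; w=l[max(0,v-r):v+r,max(0,u-r):u+r]
    yy,xx=np.nonzero(w); k=np.argmin((yy-min(v,r))**2+(xx-min(u,r))**2); lab=w[yy[k],xx[k]]
    cs,_=cv2.findContours((l==lab).astype(np.uint8),cv2.RETR_EXTERNAL,cv2.CHAIN_APPROX_NONE)
    q=onplane(max(cs,key=len)[:,0],ci,z)[:,:2].astype(np.float32)
    return cv2.minAreaRect(q),cv2.fitEllipse(q)
E
python3 - <<'E'
from h import *
S={'top':dict(med=(223,188),large=(285,199),obl=(347,201),small=(431,264),cruc=(304,266)),
'scene':dict(med=(247,188),large=(287,202),obl=(336,213),small=(393,266))}
np.set_printoptions(precision=1,suppress=True)
for n in S:
    p,d,ci=grab(n,n+'1'); C=cloud(d,ci)
    for k,s in S[n].items():
        mr,el=blob(p,ci,s,7 if k!='cruc' else 36)
        print(n,k,'rect',np.round(np.r_[mr[0],mr[1],mr[2]],1),'ell',np.round(np.r_[el[0],el[1]],1),'seedpt',C[s[1],s[0]])
    if n=='top': w=C[245:292,350:396]; pw=p[245:292,350:396]
    else: w=C[200:265,305:352]; pw=p[200:265,305:352]
    for a,b in ((84,100),(66,80),(42,55),(15,24)):
        m=(w[...,2]>a)&(w[...,2]<b); q=w[m]
        if len(q)>4: print(n,'pile',a,len(q),np.median(q,0),q.min(0),q.max(0))
E
```

```text
top med rect [ 629.1   75.2  882.6 1020.7    1.1] ell [ 623.4  137.   863.1 1111.3] seedpt [618.5  42.3   7.3]
top large rect [599.2 -91.9  96.5  97.4   1. ] ell [598.7 -91.7  96.2  97.2] seedpt [597.1 -92.9   3.9]
top obl rect [ 595.3 -226.8   80.1   56.    66.3] ell [ 595.3 -226.9   62.3   93.6] seedpt [ 594.8 -227.2    5.5]
top small rect [ 464.5 -403.6   52.    52.8    1. ] ell [ 464.1 -403.6   51.6   52.2] seedpt [ 463.4 -405.2    4.7]
top cruc rect [ 454.1 -139.8   48.3   47.     1.1] ell [ 454.8 -139.7   47.9   48.5] seedpt [ 454.5 -137.5    2.4]
top pile 84 126 [ 453.9 -274.9   91. ] [ 442.4 -286.6   87.6] [ 465.1 -263.4   94.9]
top pile 66 56 [ 467.7 -275.7   66.6] [ 432.9 -289.6   66. ] [ 479.5 -261.9   69.2]
top pile 42 136 [ 452.7 -262.1   47.8] [ 430.5 -298.5   42.7] [ 473.9 -253.7   54.4]
top pile 15 337 [ 442.1 -276.9   19.5] [ 420.  -310.6   15.6] [ 483.7 -245.9   23.9]
scene med rect [-185717.6 -211517.1 4075636.8  855920.6       3.5] ell [-176058.3 -124738.4  421500.5  437662. ] seedpt [613.5  38.2   5. ]
scene large rect [-185717.6 -211517.1 4075636.8  855920.6       3.5] ell [-176058.3 -124738.4  421500.5  437662. ] seedpt [ 590.8 -100.     4.9]
scene obl rect [ 585.1 -234.    96.3   64.2   65.6] ell [ 588.5 -233.1   62.6  104.1] seedpt [ 592.3 -231.9    5.2]
scene small rect [ 458.  -406.7   53.7   49.3   25.9] ell [ 458.1 -406.3   48.5   55.1] seedpt [ 456.6 -408.4    5.5]
scene pile 84 97 [ 449.7 -279.1   89.9] [ 441.3 -289.7   84. ] [ 466.3 -265.9   92.1]
scene pile 66 67 [ 445.5 -281.9   72.3] [ 442.  -288.4   66.2] [ 455.  -270.    79.6]
scene pile 42 186 [ 438.1 -289.9   47.1] [ 428.6 -301.7   42. ] [ 473.6 -257.2   55. ]
scene pile 15 325 [ 434.1 -294.3   18.7] [ 416.9 -314.8   15. ] [ 482.3 -248.3   23.9]
```

servo_tool(targets=[[0,[23,-12.7,0],0],[0,[23,-12.7,0],0],[0,[23,-12.7,0],0],[0,[23,-12.7,0],0],[0,[23,-12.7,0],0],[0,[23,-12.7,0],0],[0,[23,-12.7,0],0],[0,[23,-12.7,0],0]])

```text
t: 1.0
position: [404.2, -300.8, 231.3]
orientation: [0.974, 0.227, -0.0, 0.0]
ft_force: [-0.2, 0.8, 0.0]
opening: 85.5
gripper_force: 0.0
```

```bash
python3 - <<'E'
from h import *
print(bot.sense()['position'],bot.sense()['orientation'])
grab('wrist','w1')
E
```

```text
[ 404.17157952 -300.77319338  231.26686374] [ 9.73876497e-01  2.27078032e-01 -2.21177733e-04  2.94190636e-04]
```

View pics/w1.png

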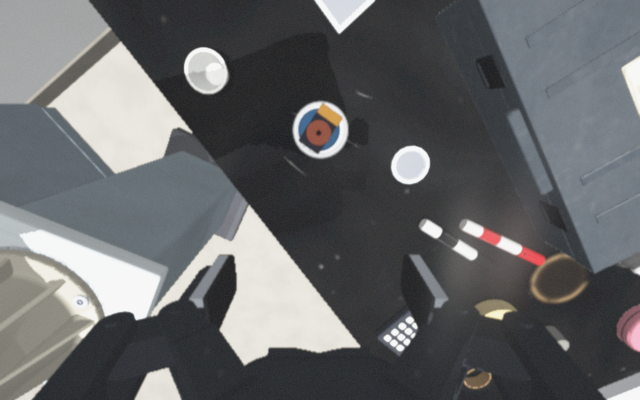

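The pile is centred at (320,130), with the battery's orange end toward the upper right (330,113). The small rest is at (410,165) and the crucible at (206,70).

```bash
cat > m.py <<'E'
from h import *
import sys
np.set_printoptions(precision=1,suppress=True)
def pile(f,win):
    z=np.load(f"pics/{f}.npz"); p,d=z['p'],z['d']; ci=z; C=cloud(d,ci)
    u0,u1,v0,v1=win
    hsv=cv2.cvtColor(p,cv2.COLOR_RGB2HSV); m=np.zeros(d.shape,bool); m[v0:v1,u0:u1]=1
    h,s,v=hsv[...,0],hsv[...,1],hsv[...,2]
    masks=dict(stop=m&((h<9)|(h>172))&(s>110)&(v>50), orange=m&(h>11)&(h<25)&(s>120)&(v>120), blue=m&(h>95)&(h<120)&(s>100)&(v>60), dark=m&(v<70)&(C[...,2]>55))
    for k,mm in masks.items():
        if mm.sum()<5: print(k,'none'); continue
        q=C[mm]; print(k,mm.sum(),'uv',np.argwhere(mm).mean(0)[::-1],'med',np.median(q,0),'z5-95',np.percentile(q[:,2],[5,50,95]),'min',q.min(0)[:2],'max',q.max(0)[:2])
    return p,d,ci,C,masks
E
python3 - <<'E'
from m import *
for f,w in (('w1',(285,355,95,165)),('top1',(350,396,245,292)),('scene1',(305,352,200,265))):
    print(f); p,d,ci,C,M=pile(f,w)
    top=M['stop']&(C[...,2]>88)
    for nm,zz,mask in (('stop',92,top),('batt',66,(C[...,2]>60)&(C[...,2]<72)),('battall',66,((C[...,2]>60)&(C[...,2]<110)))):
        k=np.zeros_like(mask); k[w[2]:w[3],w[0]:w[1]]=1; mk=(mask&k).astype(np.uint8)
        cs,_=cv2.findContours(mk,cv2.RETR_EXTERNAL,cv2.CHAIN_APPROX_NONE)
        if cs: 
            c=max(cs,key=cv2.contourArea)[:,0]; q=onplane(c,ci,zz)[:,:2].astype(np.float32); print(nm,np.median(C[mk>0],0),cv2.minAreaRect(q))
p,d,ci,C,M=pile('w1',(285,355,95,165))
print(blob(p,ci,(410,165),7))
cr=cv2.resize(p[85:175,275:365],None,fx=6,fy=6,interpolation=cv2.INTER_CUBIC); cv2.imwrite('pics/w1c.png',cr[:,:,::-1])
E
```

```text
w1
stop 452 uv [318.2 132. ] med [ 453.2 -275.7   90.3] z5-95 [89.1 90.3 91.5] min [ 441.5 -286.9] max [ 464.5 -264.4]
orange 239 uv [329.2 114.8] med [ 471.8 -279.2   64.5] z5-95 [63.4 64.5 65.8] min [ 465.3 -291.7] max [ 478.  -266.8]
blue 300 uv [315.9 127.8] med [ 453.  -262.5   47. ] z5-95 [45.8 47.  48.4] min [ 434.8 -298.2] max [ 476.1 -254.9]
dark 185 uv [315.3 134.5] med [ 439.3 -273.    64.5] z5-95 [63.4 64.5 90.9] min [ 432.2 -289.2] max [ 476.1 -262.7]
stop [ 453.2 -275.7   90.3] ((453.17291259765625, -275.5545654296875), (21.457687377929688, 22.844913482666016), 71.07423400878906)
batt [ 465.7 -276.9   64.4] ((465.1446838378906, -278.2511291503906), (26.24615478515625, 26.197946548461914), 82.49573516845703)
battall [ 457.3 -276.3   65.3] ((454.4313049316406, -276.79736328125), (26.418760299682617, 47.786373138427734), 82.13041687011719)
top1
stop 119 uv [373.7 266.5] med [ 455.4 -274.7   91. ] z5-95 [88.1 91.  93.6] min [ 444.2 -284.6] max [ 465.7 -263.4]
orange 20 uv [373.1 259.1] med [ 469.6 -276.1   65.4] z5-95 [ 63.   65.4 111.4] min [ 441.  -287.9] max [ 473.4 -174
[... 1458 characters left out ...]
4453), 17.109968185424805)
stop 452 uv [318.2 132. ] med [ 453.2 -275.7   90.3] z5-95 [89.1 90.3 91.5] min [ 441.5 -286.9] max [ 464.5 -264.4]
orange 239 uv [329.2 114.8] med [ 471.8 -279.2   64.5] z5-95 [63.4 64.5 65.8] min [ 465.3 -291.7] max [ 478.  -266.8]
blue 300 uv [315.9 127.8] med [ 453.  -262.5   47. ] z5-95 [45.8 47.  48.4] min [ 434.8 -298.2] max [ 476.1 -254.9]
dark 185 uv [315.3 134.5] med [ 439.3 -273.    64.5] z5-95 [63.4 64.5 90.9] min [ 432.2 -289.2] max [ 476.1 -262.7]
(((461.6926574707031, -403.92327880859375), (51.40653610229492, 49.14712142944336), 30.80319595336914), ((461.7242736816406, -403.7420349121094), (49.776859283447266, 50.98295211791992), 140.60430908203125))
```

View pics/w1c.png

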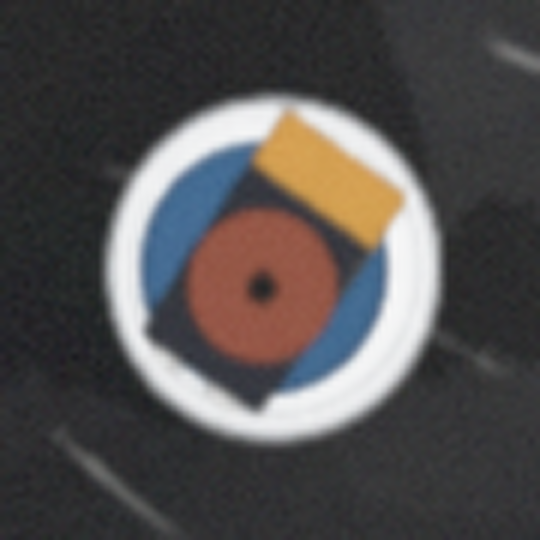

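The crop shows the stopper centred on the battery. The battery's long axis lies at about -8° and its orange end is toward +x. Everything sits on the tin, which is slightly off-centre on the dish. I'm moving over the stopper now.

servo_tool(targets=[[0,[5.5,-0.1,3],34],[0,[5.5,-0.1,6],34],[0,[5.5,-0.1,8],34],[0,[5.5,-0.1,8],34],[0,[5.5,-0.1,8],34],[0,[5.5,-0.1,11],34],[0,[5.5,-0.1,14],34],[0,[5.5,-0.1,16.2],34],[0,[5.5,-0.1,16.2],34],[0,[5.5,-0.1,16.2],34]])

```text
t: 2.05
position: [453.0, -276.2, 69.9]
orientation: [0.998, -0.068, 0.0, 0.0]
ft_force: [0.1, -0.1, 0.6]
opening: 85.4
gripper_force: 0.0
```

servo_tool(targets=[[0.3,[0,0,0],0],[0.5,[0,0,0],0],[0.6,[0,0,0],0],[0.7,[0,0,0],0],[0.75,[0,0,0],0],[0.8,[0,0,0],0],[0.9,[0,0,0],0],[1,[0,0,0],0],[1,[0,0,0],0],[1,[0,0,0],0]])

```text
t: 3.05
position: [453.6, -275.4, 70.0]
orientation: [0.998, -0.068, 0.001, 0.0]
ft_force: [-0.8, 0.6, 5.8]
opening: 20.8
gripper_force: 58.5
```

```bash
cat >> h.py <<'E'
def yaw():
    q=bot.sense()['orientation']; return np.degrees(2*np.arctan2(q[1],q[0]))
def go(x,y,z,yw):
    s=bot.sense(); P=s['position']; a=np.radians(yaw()); dx,dy=x-P[0],y-P[1]
    print('pos',P.round(1),'yaw',yaw().round(1),'open',round(s['opening'],1),'j',s['joints'].round(2),'-> cm',np.round([(dx*np.cos(a)+dy*np.sin(a))/10,(dx*np.sin(a)-dy*np.cos(a))/10,(P[2]-z)/10],2),'tw',round((yaw()-yw+180)%360-180,1))
E
python3 - <<'E'
from h import *
go(462,-404,90,-8)
grab('top','t2');grab('scene','s2')
E
```

```text
pos [ 453.6 -275.4   70. ] yaw -7.8 open 20.8 j [-0.7   0.33 -0.34  0.89 -0.    2.58] -> cm [ 2.57 12.63 -2.  ] tw 0.2
```

servo_tool(targets=[[1,[0,0,-2],0],[1,[0,0,-5],0],[1,[0,0,-7],0],[1,[0,0,-7],0],[1,[0,0,-7],0]])

```text
t: 3.65
position: [453.2, -275.0, 139.0]
orientation: [0.998, -0.068, 0.0, 0.0]
ft_force: [-0.6, -0.2, -0.2]
opening: 20.5
gripper_force: 58.7
```

```bash
python3 - <<'E'
from h import *
go(462.3,-403.8,60,-8)
p,d,ci=grab('wrist','w3')
cv2.imwrite('pics/w3c.png',cv2.resize(p[60:400,180:480],None,fx=1.7,fy=1.7)[:,:,::-1])
E
```

```text
pos [ 453.2 -275.   139. ] yaw -7.8 open 20.5 j [-0.7   0.27 -0.24  1.06 -0.    2.58] -> cm [ 2.64 12.64  7.9 ] tw 0.2
```

View pics/w3c.png

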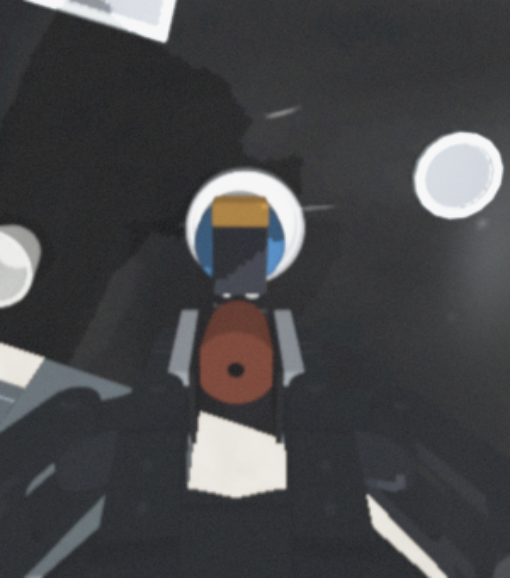

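The stopper is held upright between the pads at (235,370) in the crop. The battery on the tin looks undisturbed.

servo_tool(targets=[[1,[1.3,5,0],0],[1,[2.6,10,0],0],[1,[2.6,12.6,3],0],[1,[2.6,12.6,6],0],[1,[2.6,12.6,9],0],[1,[2.6,12.6,11.5],0],[1,[2.6,12.6,12.5],0],[1,[2.6,12.6,12.8],0],[1,[2.6,12.6,12.8],0],[1,[2.6,12.6,12.8],0]])

```text
t: 4.7
position: [462.0, -403.4, 11.3]
orientation: [0.998, -0.068, 0.0, 0.0]
ft_force: [0.8, 0.6, -0.3]
opening: 20.8
gripper_force: 58.9
```

```bash
python3 - <<'E'
from h import *
go(462.3,-403.8,9.5,-8); print(bot.sense()['ft_force'])
p,d,ci=grab('wrist','w4')
print(blob(p,ci,(320,260),7)[1])
cv2.imwrite('pics/w4c.png',cv2.resize(p[150:350,220:420],None,fx=2.5,fy=2.5)[:,:,::-1])
E
```

```text
pos [ 462.  -403.4   11.3] yaw -7.8 open 20.8 j [-0.85  0.53 -0.19  0.85 -0.    2.43] -> cm [0.03 0.04 0.18] tw 0.2
[ 0.75770351  0.63667576 -0.2894903 ]
((460.51995849609375, -403.4925537109375), (43.62386703491211, 58.13376998901367), 78.62751007080078)
```

View pics/w4c.png

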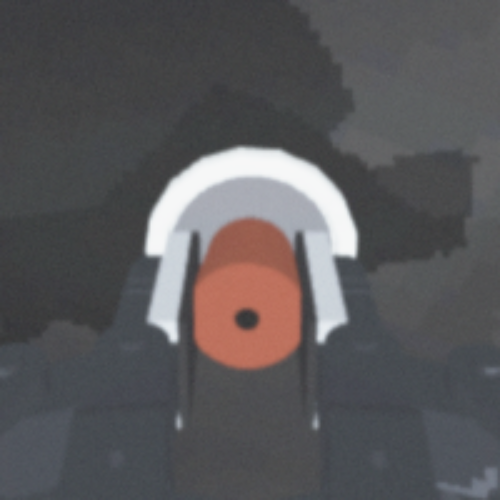

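The stopper sits over the recess, centred side to side. I'll lower it until it touches.

servo_tool(targets=[[1,[0,0,0.1],0],[1,[0,0,0.15],0],[1,[0,0,0.2],0],[1,[0,0,0.2],0]])

```text
t: 5.15
position: [462.2, -403.6, 9.8]
orientation: [0.998, -0.068, 0.0, 0.0]
ft_force: [-0.7, 0.8, 2.4]
opening: 20.7
gripper_force: 59.2
```

servo_tool(targets=[[0.72,[0,0,0],0],[0.68,[0,0,0],0],[0.62,[0,0,0],0],[0.55,[0,0,0],0],[0.55,[0,0,0],0],[0.55,[0,0,-1],0],[0.55,[0,0,-3],0],[0.4,[0,0,-6],0],[0.3,[0,0,-10],0],[0.3,[0,0,-13],0]])

```text
t: 6.15
position: [462.4, -403.8, 142.4]
orientation: [0.998, -0.068, 0.001, 0.001]
ft_force: [0.4, 0.5, -0.4]
opening: 60.0
gripper_force: 0.0
```

```bash
python3 - <<'E'
from m import *
# battery target
go(454,-276.5,140,-8)
g=grab('wrist','w5'); P=proj([[454.5,-276.5,64],[462,-403.6,20]],g[2]); print(P)
grab('top','t5'); pile('t5',(410,450,245,285))
p,d,ci=g;C=cloud(d,ci); u,v=P[0].astype(int)
w=(max(u-35,0),u+35,max(v-35,0),v+35)
mask=(C[...,2]>58)&(C[...,2]<72); k=np.zeros_like(mask);k[w[2]:w[3],w[0]:w[1]]=1
cs,_=cv2.findContours((mask&k).astype(np.uint8),cv2.RETR_EXTERNAL,cv2.CHAIN_APPROX_NONE)
if cs: print(cv2.minAreaRect(onplane(max(cs,key=len)[:,0],ci,64.5)[:,:2].astype(np.float32)),np.median(C[mask&k],0))
E
```

```text
pos [ 462.4 -403.8  142.4] yaw -7.8 open 60.0 j [-0.8  0.4 -0.   1.1 -0.   2.4] -> cm [ -2.5 -12.5   0.2] tw 0.2
[[170.5 235.7]
 [318.3 192.6]]
stop 31 uv [432.  266.3] med [ 458.7 -400.5   31.3] z5-95 [27.5 31.3 33. ] min [ 454.6 -410.5] max [ 462.7 -392. ]
orange none
blue none
dark 284 uv [437.5 257.6] med [ 464.8 -364.3  244.8] z5-95 [205.4 244.8 268. ] min [ 441.  -380.6] max [ 485.1 -174.5]
((456.4754943847656, -279.2906494140625), (29.396440505981445, 48.81489562988281), 81.69571685791016) [ 457.4 -279.2   64.3]
```

servo_tool(targets=[[0.3,[-1,-5,0],0],[0.3,[-4,-10,0],0],[0.3,[-6.5,-12.6,0],0],[0.3,[-6.5,-12.6,0],0],[0.3,[-6.5,-12.6,0],0]])

```text
t: 6.75
position: [414.0, -268.7, 139.4]
orientation: [0.998, -0.067, -0.0, 0.0]
ft_force: [0.1, -1.0, 0.1]
opening: 60.1
gripper_force: 0.0
```

```bash
python3 - <<'E'
from m import *
p,d,ci=grab('wrist','w6');C=cloud(d,ci)
u,v=proj([[454.5,-276.5,64]],ci)[0].astype(int);print(u,v)
def rect(lo,hi,z):
    w=(max(u-50,0),u+50,max(v-50,0),v+50)
    mask=(C[...,2]>lo)&(C[...,2]<hi); k=np.zeros_like(mask);k[w[2]:w[3],w[0]:w[1]]=1
    cs,_=cv2.findContours((mask&k).astype(np.uint8),cv2.RETR_EXTERNAL,cv2.CHAIN_APPROX_NONE)
    c=max(cs,key=len)[:,0]; q=onplane(c,ci,z)[:,:2].astype(np.float32); print(cv2.minAreaRect(q),cv2.minEnclosingCircle(q),np.median(C[mask&k],0))
rect(57,72,64.5); rect(40,72,47); rect(12,72,19)
go(454.5,-276.5,54,-8)
E
```

```text
321 158
((454.27130126953125, -277.0417175292969), (26.126253128051758, 48.1933708190918), 82.29460906982422) ((455.324951171875, -277.1405029296875), 26.03847885131836) [ 456.4 -277.3   64.4]
((451.540283203125, -276.5740661621094), (46.1412467956543, 52.83849334716797), 82.2945556640625) ((452.3219299316406, -276.6076965332031), 28.28211212158203) [ 455.3 -277.1   64. ]
((450.9725341796875, -279.6935729980469), (66.36102294921875, 66.39995574951172), 27.628393173217773) ((449.90521240234375, -278.5809020996094), 34.68185806274414) [ 456.8 -279.7   58.1]
pos [ 415.  -270.1  139.7] yaw -7.8 open 60.0 j [-0.7  0.2 -0.3  1.  -0.   2.5] -> cm [4.  0.1 8.6] tw 0.2
```

servo_tool(targets=[[0.3,[2,0.1,0],0],[0.3,[4,0.2,2],0],[0.3,[4,0.2,5],0],[0.3,[4,0.2,7.5],0],[0.3,[4,0.2,8.8],0],[0.3,[4,0.2,8.8],0],[0.5,[4,0.2,8.8],0],[0.6,[4,0.2,8.8],0],[0.7,[4,0.2,8.8],0],[0.8,[4,0.2,8.8],0]])

```text
t: 7.8
position: [455.0, -278.3, 52.7]
orientation: [0.998, -0.068, 0.001, 0.001]
ft_force: [0.7, -0.6, 3.3]
opening: 24.4
gripper_force: 59.4
```

servo_tool(targets=[[1,[0,0,0],0],[1,[0,0,0],0],[1,[0,0,0],0],[1,[0,0,0],0]])

```text
t: 8.2
position: [455.0, -278.2, 52.7]
orientation: [0.998, -0.068, 0.001, 0.001]
ft_force: [-0.2, -0.1, 5.7]
opening: 24.3
gripper_force: 59.6
```

servo_tool(targets=[[1,[0,0,-0.5],0],[1,[0,0,-1.5],0],[1,[0,0,-4],0],[1,[0,0,-7],0],[1,[0,0,-9],0],[1,[0,0,-9],0]])

```text
t: 8.8
position: [455.5, -278.3, 144.8]
orientation: [0.998, -0.068, 0.002, 0.002]
ft_force: [0.5, 0.8, -0.7]
opening: 24.3
gripper_force: 59.0
```

```bash
python3 - <<'E'
from m import *
go(595.3,-227,60,66.3)
p,d,ci=grab('wrist','w7');C=cloud(d,ci)
cv2.imwrite('pics/w7.png',p[:,:,::-1])
for nm,X in (('obl',[595.3,-227,7]),):
    uv=proj([X],ci)[0].astype(int);print(nm,uv)
E
```

```text
pos [ 455.5 -278.3  144.8] yaw -7.8 open 24.3 j [-0.7  0.3 -0.2  1.1  0.   2.6] -> cm [13.2 -7.   8.5] tw -74.1
obl [238  43]
```

View pics/w7.png

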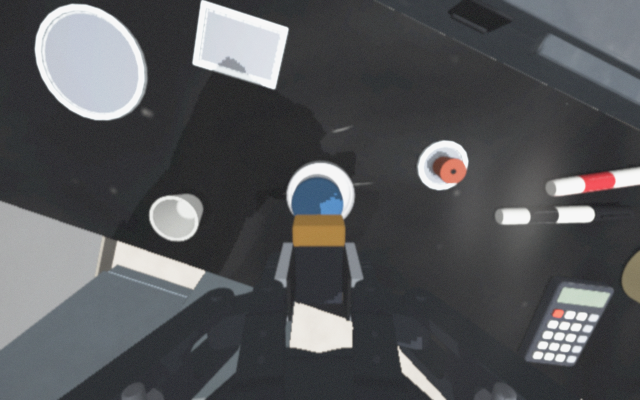

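The battery is held level, with its orange end at (318,230). The stopper stands in its rest at (445,165), and the oblong rest is at (240,43).

```bash
python3 - <<'E'
from m import *
z=np.load('pics/w7.npz'); p,d=z['p'],z['d']; C=cloud(d,z)
print('obl',blob(p,z,(240,40),7)[0]); print('large',blob(p,z,(90,62),7)[1])
print('obl floor z',C[35:45,235:245,2].mean())
m=(C[...,2]>38)&(C[...,2]<56); m[:150]=0; m[240:]=0
q=C[m]; print('tin top',len(q),q.min(0),q.max(0),np.median(q,0))
E
```

```text
obl ((592.8557739257812, -227.417236328125), (76.63549041748047, 52.655052185058594), 66.29169464111328)
large ((595.6718139648438, -93.37330627441406), (94.21833801269531, 96.36034393310547), 165.90850830078125)
obl floor z 7.163182941623113
tin top 1655 [ 440.7 -300.2   38.1] [ 476.  -253.4   49.4] [ 458.6 -277.8   46.8]
```

servo_tool(targets=[[1,[3,-2,0],-8],[1,[6,-3,0],-16],[1,[9,-5,0],-25],[1,[13,-6.9,0],-33],[1,[13,-6.9,0],-41],[1,[13,-6.9,0],-50],[1,[13,-6.9,2],-58],[1,[13,-6.9,4],-66],[1,[13,-6.9,6],-74],[1,[13,-6.9,8],-74]])

```text
t: 9.85
position: [590.9, -225.6, 58.8]
orientation: [0.837, 0.548, -0.001, -0.001]
ft_force: [-0.6, -0.1, -1.0]
opening: 24.7
gripper_force: 59.1
```

servo_tool(targets=[[1,[0,0,0],0],[1,[0,0,0],0],[1,[0,0,0],0]])

```text
t: 10.15
position: [592.5, -226.6, 62.0]
orientation: [0.838, 0.546, 0.0, 0.0]
ft_force: [0.5, 0.5, -0.4]
opening: 24.5
gripper_force: 59.1
```

```bash
python3 - <<'E'
from m import *
go(593.5,-227,9.7,66.3)
p,d,ci=grab('wrist','w8')
cv2.imwrite('pics/w8c.png',cv2.resize(p[100:400,170:470],None,fx=1.8,fy=1.8)[:,:,::-1])
E
```

```text
pos [ 592.5 -226.6   62. ] yaw 66.2 open 24.5 j [-0.5  0.5 -0.1  1.  -0.   1.5] -> cm [0.  0.1 5.2] tw -0.1
```

View pics/w8c.png

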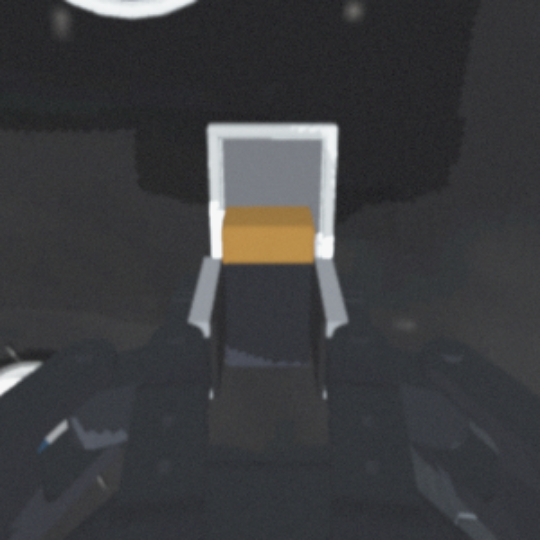

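The battery lines up with the oblong rest, its orange end toward the rest's far side. Next I lower it.

servo_tool(targets=[[1,[0,0.1,2],0],[1,[0,0.1,3.5],0],[1,[0,0.1,4.5],0],[1,[0,0.1,4.8],0],[1,[0,0.1,5],0],[1,[0,0.1,5],0],[1,[0,0.1,5],0]])

```text
t: 10.9
position: [593.5, -227.1, 12.1]
orientation: [0.838, 0.546, 0.0, 0.001]
ft_force: [0.5, 0.2, -0.8]
opening: 24.5
gripper_force: 59.1
```

```bash
python3 - <<'E'
from m import *
go(593.5,-227,9.7,66.3);print(bot.sense()['ft_force'])
p,d,ci=grab('wrist','w9'); C=cloud(d,ci)
q=onplane([[0,0]],ci,7)
hsv=cv2.cvtColor(p,cv2.COLOR_RGB2HSV); m=(hsv[...,0]>8)&(hsv[...,0]<28)&(hsv[...,1]>120)&(hsv[...,2]>90); m[:180]=0
Q=C[m]; a=np.radians(66.3); ex=np.array([np.cos(a),np.sin(a)])
D=(Q[:,:2]-[593.5,-227])@ex; print(len(Q),'battery front edge along',np.percentile(D,[1,99]),'z',np.percentile(Q[:,2],[2,50,98]))
cv2.imwrite('pics/w9c.png',cv2.resize(p[150:350,220:420],None,fx=2.5,fy=2.5)[:,:,::-1])
E
```

```text
pos [ 593.5 -227.1   12.1] yaw 66.2 open 24.5 j [-0.5  0.6 -0.1  0.9 -0.   1.5] -> cm [ 0.  -0.   0.2] tw -0.1
[ 0.5  0.2 -0.8]
1520 battery front edge along [13.1 24.4] z [10.5 23.4 25. ]
```

View pics/w9c.png

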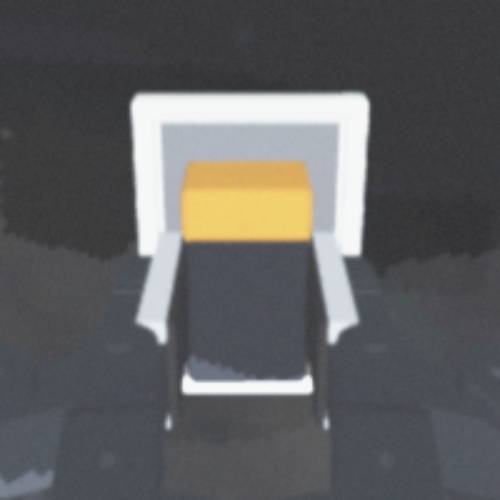

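The battery is centred in the recess, about 2 mm above the floor.

servo_tool(targets=[[1,[0,0,0.1],0],[1,[0,0,0.2],0],[1,[0,0,0.25],0],[1,[0,0,0.25],0]])

```text
t: 11.35
position: [593.2, -226.9, 9.7]
orientation: [0.838, 0.546, 0.0, 0.0]
ft_force: [-2.3, 0.7, 5.3]
opening: 24.2
gripper_force: 59.7
```

servo_tool(targets=[[0.68,[0,0,0],0],[0.64,[0,0,0],0],[0.6,[0,0,0],0],[0.55,[0,0,0],0],[0.55,[0,0,0],0],[0.55,[0,0,-1],0],[0.55,[0,0,-3],0],[0.4,[0,0,-6],0],[0.2,[0,0,-10],0],[0,[0,0,-15],0]])

```text
t: 12.35
position: [591.8, -226.2, 159.3]
orientation: [0.838, 0.546, -0.001, -0.001]
ft_force: [1.1, -0.3, 0.1]
opening: 78.1
gripper_force: 0.0
```

servo_tool(targets=[[0,[-3,-4,0],8],[0,[-6,-8,0],16],[0,[-9,-11,0],25],[0,[-12,-14.7,0],33],[0,[-12,-14.7,0],41],[0,[-12,-14.7,0],50],[0,[-12,-14.7,0],58],[0,[-12,-14.7,0],66],[0,[-12,-14.7,0],66],[0,[-12,-14.7,0],66]])

```text
t: 13.35
position: [410.2, -277.4, 159.4]
orientation: [1.0, 0.004, 0.0, 0.0]
ft_force: [-0.2, 0.8, 0.5]
opening: 85.6
gripper_force: 0.0
```

```bash
python3 - <<'E'
from m import *
p,d,ci=grab('wrist','w10');C=cloud(d,ci)
u,v=proj([[454.5,-276.5,47]],ci)[0].astype(int);print(u,v)
def rect(lo,hi,z):
    w=(max(u-60,0),u+60,max(v-60,0),v+60)
    mask=(C[...,2]>lo)&(C[...,2]<hi); k=np.zeros_like(mask);k[w[2]:w[3],w[0]:w[1]]=1
    cs,_=cv2.findContours((mask&k).astype(np.uint8),cv2.RETR_EXTERNAL,cv2.CHAIN_APPROX_NONE)
    c=max(cs,key=len)[:,0]; q=onplane(c,ci,z)[:,:2].astype(np.float32); print(cv2.fitEllipse(q),np.median(C[mask&k],0))
rect(43,60,47); rect(12,72,19)
go(454,-277,26,0)
p,d,ci=grab('top','t10'); C=cloud(d,ci)
for X in ([593.5,-227,21],[462,-403.6,30]):
    a,b=proj([X],ci)[0].astype(int); print(a,b,C[b-2:b+3,a-2:a+3,2])
cv2.imwrite('pics/t10c.png',cv2.resize(p[100:340,190:510],None,fx=2.4,fy=2.4)[:,:,::-1])
E
```

```text
318 147
((452.5529479980469, -276.6752624511719), (45.915016174316406, 46.014183044433594), 117.50861358642578) [ 453.1 -276.6   46.9]
((450.918212890625, -279.65234375), (65.65693664550781, 65.8021469116211), 105.79254150390625) [ 454.9 -279.2   46.2]
pos [ 410.2 -277.4  159.2] yaw 0.4 open 85.3 j [-0.8  0.2 -0.3  1.1 -0.   2.4] -> cm [ 4.4 -0.  13.3] tw 0.4
347 200 [[22.2 21.4 22.1 23.4 21.7]
 [20.3 22.5 22.  23.3 20. ]
 [23.7 22.7 22.9 22.4 19.9]
 [20.4 22.4 22.7 22.8 22.9]
 [22.5 25.3 24.3 21.  24.1]]
433 264 [[638.9 640.3 639.1 639.8 933.6]
 [640.3 639.  639.6 641.4 639.8]
 [638.6 641.7 641.3 639.7 642. ]
 [640.9 640.8 640.3 642.2 644.5]
 [640.9 641.1 640.5 643.1 647.1]]
```

View pics/t10c.png

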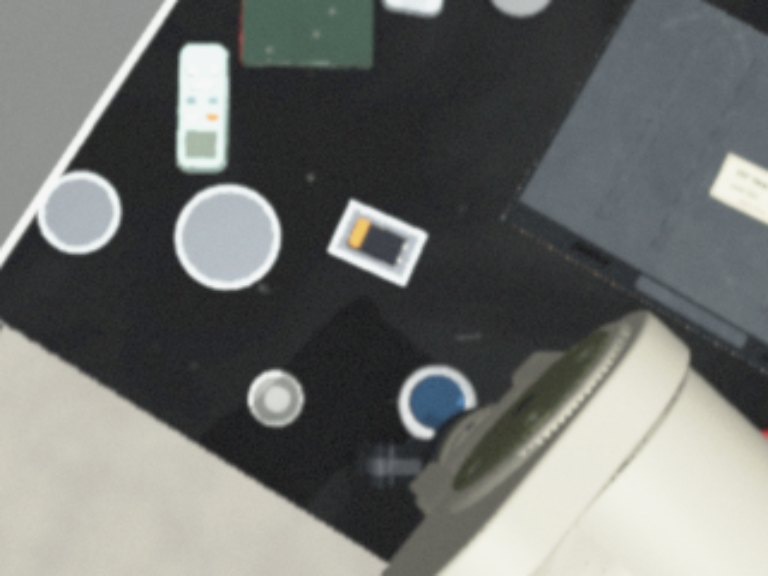

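The battery lies flat inside the oblong rest at (378,242) in the crop. The tin stands on the dish at (437,402). Now the tin.

servo_tool(targets=[[0,[2,0,0],0],[0,[4.2,0,2],0],[0,[4.2,0,6],0],[0,[4.2,0,10],0],[0,[4.2,0,12.5],0],[0,[4.2,0,13.5],0],[0,[4.2,0,13.5],0],[0.2,[4.2,0,13.5],0],[0.3,[4.2,0,13.5],0],[0.35,[4.2,0,13.5],0]])

```text
t: 14.45
position: [453.1, -278.1, 25.3]
orientation: [1.0, 0.002, 0.001, 0.001]
ft_force: [0.0, 0.1, 0.5]
opening: 55.8
gripper_force: 0.0
```

servo_tool(targets=[[0.4,[0,0,0],0],[0.45,[0,0,0],0],[0.5,[0,0,0],0],[0.6,[0,0,0],0],[1,[0,0,0],0],[1,[0,0,0],0],[1,[0,0,0],0]])

```text
t: 15.15
position: [452.4, -277.2, 24.8]
orientation: [1.0, 0.002, 0.0, 0.0]
ft_force: [-1.8, 1.9, 7.8]
opening: 43.8
gripper_force: 60.1
```

servo_tool(targets=[[1,[0,0,-0.5],0],[1,[0,0,-1.5],0],[1,[0,0,-4],0],[1,[0,0,-8],0],[1,[0,0,-11],0],[1,[3,-5,-11],0],[1,[6,-10,-11],0],[1,[8,-15,-11],0],[1,[8,-20,-11],0],[1,[8,-20,-11],0]])

```text
t: 16.15
position: [531.4, -72.9, 134.3]
orientation: [1.0, 0.004, -0.0, -0.001]
ft_force: [0.4, -0.4, -0.2]
opening: 43.7
gripper_force: 61.3
```

```bash
python3 - <<'E'
from m import *
p,d,ci=grab('wrist','w11'); C=cloud(d,ci)
for k,X in dict(med=[618,41,4],large=[596,-92.5,4]).items():
    u,v=proj([X],ci)[0].astype(int); print(k,u,v)
    if 0<=u<640 and 0<=v<400: print(blob(p,ci,(u,v),7)[1])
go(618,41,60,0)
E
```

```text
med 192 95
((480.2222900390625, 165.56114196777344), (247.64718627929688, 445.51458740234375), 65.23218536376953)
large 340 122
((596.7335815429688, -91.1031265258789), (93.8724136352539, 95.25354766845703), 169.7970428466797)
pos [531.3 -71.7 134.3] yaw 0.5 open 44.1 j [-0.3  0.3 -0.2  1.1  0.   2.9] -> cm [  8.8 -11.2   7.4] tw 0.5
```

View pics/w11.png

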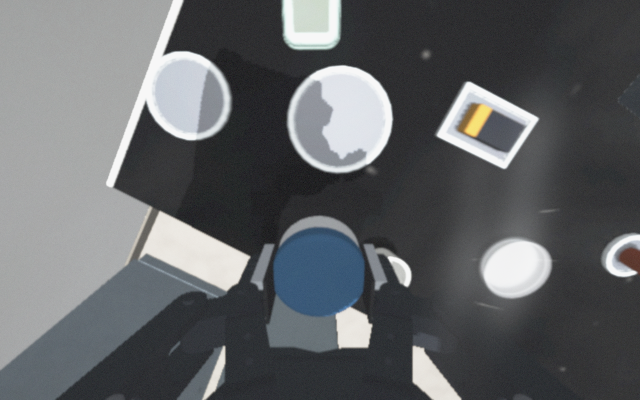

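The tin is held upright at (320,270). The medium rest is at (190,95), right by the bench's white edge, the large rest is at (340,120) and the dish at (516,267).

```bash
cat >> m.py <<'E'
def circ(f,X,R,z=7,tol=5):
    D=np.load(f"pics/{f}.npz"); e=cv2.Canny(cv2.cvtColor(D['p'],cv2.COLOR_RGB2GRAY),40,120); vu=np.argwhere(e)
    q=onplane(vu[:,::-1],D,z)[:,:2]; c=np.array(X,float)
    best=max(((np.abs(np.hypot(*(q-c-[i,j]).T)-R)<1.2).sum(),i,j) for i in np.arange(-8,8.5,.5) for j in np.arange(-8,8.5,.5))
    c=c+best[1:]; 
    for _ in range(10):
        s=q[np.abs(np.hypot(*(q-c).T)-R)<2]; dd=s-c; n=dd/np.hypot(*dd.T)[:,None]; c=c+np.linalg.lstsq(n,np.hypot(*dd.T)-R,rcond=None)[0]
    print(f,R,c.round(1),best[0])
E
python3 - <<'E'
from m import *
for f in ('w11','t10'):
    circ(f,(618,41),37); circ(f,(618,41),32.5); circ(f,(597,-92),47); circ(f,(597,-92),42.5)
E
```

```text
w11 37 [616.6  44.1] 250
w11 32.5 [616.   39.2] 168
w11 47 [596.8 -91. ] 388
w11 42.5 [598. -92.] 160
t10 37 [618.3  42.5] 64
t10 32.5 [620.   42.3] 47
t10 47 [597.9 -91.6] 88
t10 42.5 [594.  -87.4] 58
```

servo_tool(targets=[[1,[2,-2,0],-8],[1,[4,-4,0],-16],[1,[6,-6,0],-24],[1,[8.7,-8,0],-30],[1,[8.7,-11.4,2],-30],[1,[8.7,-11.4,5],-30],[1,[8.7,-11.4,8],-30],[1,[8.7,-11.4,10],-30],[1,[8.7,-11.4,10],-30],[1,[8.7,-11.4,10],-30]])

```text
t: 17.2
position: [617.9, 37.1, 34.2]
orientation: [0.965, 0.261, -0.0, 0.0]
ft_force: [-0.0, -0.5, -0.8]
opening: 43.6
gripper_force: 61.3
```

```bash
python3 - <<'E'
from m import *
p,d,ci=grab('wrist','w12'); circ('w12',(617,42.5),37)
go(617,42.5,9.8,30)
cv2.imwrite('pics/w12c.png',cv2.resize(p[130:370,200:440],None,fx=2.2,fy=2.2)[:,:,::-1])
E
```

```text
w12 37 [617.4  43.4] 293
pos [618.8  37.   35.1] yaw 30.2 open 44.0 j [-0.1  0.5 -0.1  0.9 -0.   2.5] -> cm [ 0.1 -0.6  2.5] tw 0.2
```

View pics/w12c.png

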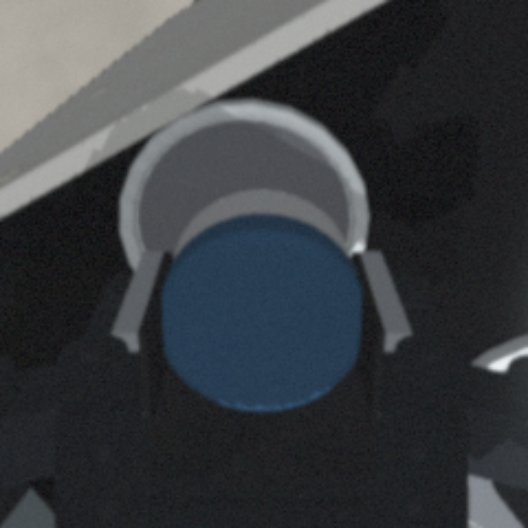

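The rest appears slightly left of the tin, which matches the measured 6 mm. I'll correct and lower.

servo_tool(targets=[[1,[0.2,-0.6,0],0],[1,[0.2,-0.6,1],0],[1,[0.2,-0.6,1.8],0],[1,[0.2,-0.6,2.2],0],[1,[0.2,-0.6,2.2],0],[1,[0.2,-0.6,2.2],0]])

```text
t: 17.85
position: [616.4, 43.6, 11.5]
orientation: [0.965, 0.261, -0.0, -0.0]
ft_force: [-0.1, -0.7, -1.1]
opening: 44.1
gripper_force: 61.3
```

servo_tool(targets=[[1,[0,0,0.1],0],[1,[0,0,0.15],0],[1,[0,0,0.15],0]])

```text
t: 18.15
position: [616.6, 43.6, 10.4]
orientation: [0.965, 0.261, 0.0, 0.0]
ft_force: [0.4, -0.5, -0.8]
opening: 43.8
gripper_force: 61.3
```

servo_tool(targets=[[1,[0,0,0.07],0],[1,[0,0,0.1],0],[1,[0,0,0.1],0]])

```text
t: 18.45
position: [616.7, 43.6, 10.3]
orientation: [0.965, 0.261, 0.0, 0.0]
ft_force: [-2.1, -0.7, 5.3]
opening: 44.2
gripper_force: 62.0
```

servo_tool(targets=[[0.46,[0,0,0],0],[0.42,[0,0,0],0],[0.38,[0,0,0],0],[0.33,[0,0,0],0],[0.33,[0,0,0],0],[0.33,[0,0,-1],0],[0.33,[0,0,-3],0],[0.2,[0,0,-6],0],[0.2,[0,0,-10],0],[0.2,[0,0,-13],0]])

```text
t: 19.45
position: [617.1, 43.7, 142.3]
orientation: [0.965, 0.261, 0.001, 0.0]
ft_force: [0.8, -0.2, -0.3]
opening: 68.8
gripper_force: 0.0
```

```bash
python3 - <<'E'
from m import *
go(409,-279.5,145,0)
s=bot.sense(); p,d,ci=grab('wrist','w13'); C=cloud(d,ci)
circ('w13',(617,43),37); circ('w13',(617,43.5),23.5,32)
m=C[...,2]>0; a=np.radians(yaw()); R=np.array([[np.cos(a),np.sin(a)],[np.sin(a),-np.cos(a)]])
L=(C[...,:2]-s['position'][:2])@R.T; k=(abs(L[...,0])<20)&(abs(L[...,1])<60)&(C[...,2]>s['position'][2]-20)&(d>0)
print('finger z rel TCP',np.percentile(C[k][:,2]-s['position'][2],[1,3,10,50]),'inner',np.min(abs(L[k][:,1])))
q=C[(C[...,2]>25)&(C[...,2]<40)&(np.hypot(C[...,0]-617,C[...,1]-43.5)<30)]; print('tin top',len(q),np.percentile(q[:,2],[5,50,95]))
E
```

```text
pos [617.1  43.7 142.3] yaw 30.2 open 68.8 j [-0.1  0.4  0.   1.1 -0.   2.5] -> cm [-34.2  17.4  -0.3] tw 30.2
w13 37 [615.8  42.5] 247
w13 23.5 [617.   44.3] 170
finger z rel TCP [14.4 22.1 42.  75.4] inner 0.005705606934974787
tin top 1967 [30.7 32.2 33.4]
```

```bash
python3 - <<'E'
from m import *
for f,P,yw in (('w13',[617.1,43.7,142.3],30.2),('w10',[410.2,-277.4,159.3],.4),('w11',[531.3,-72,134.3],.5)):
    D=np.load(f'pics/{f}.npz'); C=cloud(D['d'],D); a=np.radians(yw); R=np.array([[np.cos(a),np.sin(a)],[np.sin(a),-np.cos(a)]])
    L=(C[...,:2]-P[:2])@R.T; Z=C[...,2]-P[2]
    for s in (-1,1):
        k=(abs(L[...,0])<16)&(s*L[...,1]>15)&(s*L[...,1]<60)&(Z>-30)&(Z<40)&(D['d']>0)
        z=np.sort(Z[k]); print(f,s,k.sum(),z[[0,5,20,60]] if len(z)>60 else z, 'inner y',np.percentile(s*L[...,1][k],[2,50,98]))
E
```

```text
w13 -1 1541 [ 6.9  7.4  8.8 11.1] inner y [34.4 35.  47.8]
w13 1 1538 [ 6.5  7.8  8.8 11.5] inner y [33.3 33.9 46.7]
w10 -1 1452 [12.9 13.7 14.5 16.2] inner y [42.5 43.1 55.8]
w10 1 1448 [12.9 13.5 14.6 16.1] inner y [42.2 42.7 55.4]
w11 -1 2004 [-3.2 -1.5  1.4  6.9] inner y [15.3 21.3 34. ]
w11 1 2217 [-4.3 -1.5  1.4  6.7] inner y [15.4 22.8 35.5]
```

servo_tool(targets=[[0,[-5,2.5,0],0],[0,[-10,5,0],0],[0,[-15,7.5,0],8],[0,[-20,10,0],16],[0,[-25,12.5,0],24],[0,[-30,15,0],30],[0,[-34,17.4,0],30],[0,[-34,17.4,0],30],[0,[-34,17.4,0],30],[0,[-34,17.4,0],30]])

```text
t: 20.5
position: [410.1, -278.5, 139.7]
orientation: [1.0, 0.001, 0.0, 0.0]
ft_force: [-1.3, 0.7, -0.2]
opening: 85.3
gripper_force: 0.0
```

```bash
python3 - <<'E'
from m import *
p,d,ci=grab('wrist','w14'); go(450.9,-279.6,4,0)
circ('w14',(451,-279.6),33.5,19)
C=cloud(d,ci); q=C[(np.hypot(C[...,0]-451,C[...,1]+279.6)<34)]; print(np.percentile(q[:,2],[5,50,95]))
E
```

```text
pos [ 410.4 -277.7  139.6] yaw 0.2 open 85.4 j [-0.8  0.2 -0.3  1.   0.   2.4] -> cm [ 4.   0.2 13.6] tw 0.2
w14 33.5 [ 450.6 -279.5] 272
[ 17.9 221.1 235. ]
```

View pics/w14.png

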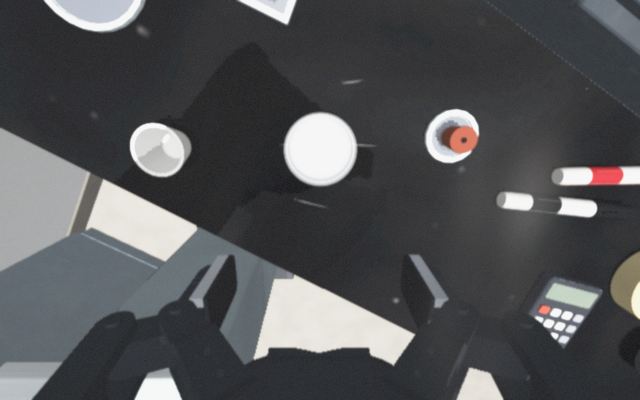

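The dish is alone at (320,149). The stopper stands in its rest at (458,138) and the crucible hasn't moved. I'm going down on the dish's lid.

servo_tool(targets=[[0,[2,0.1,0],0],[0,[4,0.2,3],0],[0,[4,0.2,8],0],[0,[4,0.2,11.5],0],[0,[4,0.2,13],0],[0,[4,0.2,13.7],0],[0,[4,0.2,13.7],0],[0,[4,0.2,13.7],0]])

```text
t: 21.35
position: [451.5, -279.7, 3.4]
orientation: [1.0, 0.003, 0.001, 0.001]
ft_force: [0.2, -0.7, -0.4]
opening: 85.5
gripper_force: 0.0
```

servo_tool(targets=[[0.1,[0,0,0],0],[0.15,[0,0,0],0],[0.2,[0,0,0],0],[0.25,[0,0,0],0],[0.3,[0,0,0],0],[0.4,[0,0,0],0],[0.6,[0,0,0],0],[1,[0,0,0],0],[1,[0,0,0],0]])

```text
t: 22.25
position: [450.7, -280.1, 3.8]
orientation: [1.0, 0.002, 0.001, 0.001]
ft_force: [-1.9, 1.9, 9.7]
opening: 63.5
gripper_force: 63.5
```

servo_tool(targets=[[1,[0,0,-0.5],0],[1,[0,0,-1.5],0],[1,[0,0,-4],0],[1,[0,0,-8],0],[1,[0,0,-11],0],[1,[3,-4,-11],0],[1,[6,-8,-11],0],[1,[9,-12,-11],0],[1,[12,-16,-11],0],[1,[14.6,-18.8,-11],0]])

```text
t: 23.25
position: [596.7, -88.5, 113.1]
orientation: [1.0, 0.003, 0.0, -0.0]
ft_force: [-0.0, -1.2, -0.3]
opening: 63.2
gripper_force: 65.7
```

servo_tool(targets=[[1,[0,0,1.5],0],[1,[0,0,4],0],[1,[0,0,6],0],[1,[0,0,7],0],[1,[0,0,7],0],[1,[0,0,7],0]])

```text
t: 23.85
position: [596.0, -91.4, 43.1]
orientation: [1.0, 0.002, 0.0, 0.0]
ft_force: [0.1, -0.1, -0.7]
opening: 63.2
gripper_force: 65.7
```

```bash
python3 - <<'E'
from m import *
p,d,ci=grab('wrist','w15'); circ('w15',(597,-91.5),47)
go(597,-91.5,7.4,0)
cv2.imwrite('pics/w15c.png',cv2.resize(p[110:370,190:450],None,fx=2,fy=2)[:,:,::-1])
E
```

```text
w15 47 [596.6 -92.1] 396
pos [596.4 -91.5  43.5] yaw 0.2 open 63.1 j [-0.3  0.5 -0.2  0.9 -0.   2.9] -> cm [ 0.1 -0.   3.6] tw 0.2
```

View pics/w15c.png

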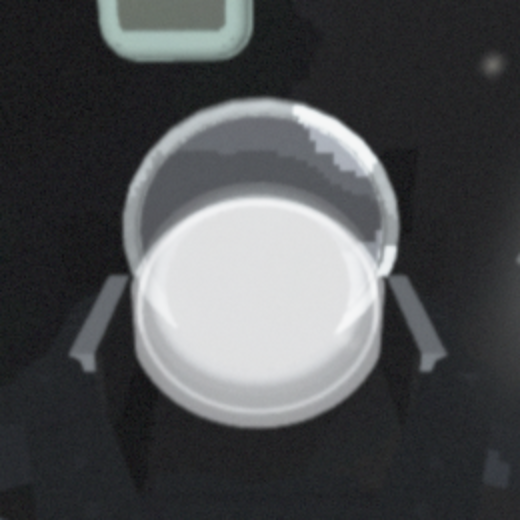

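The dish is held level over the large rest, and the remote is clear above it in the picture. Now lowering.

servo_tool(targets=[[1,[0.05,0.05,1.5],0],[1,[0.05,0.05,2.5],0],[1,[0.05,0.05,3.2],0],[1,[0.05,0.05,3.4],0],[1,[0.05,0.05,3.4],0],[1,[0.05,0.05,3.4],0]])

```text
t: 24.5
position: [596.5, -91.7, 8.7]
orientation: [1.0, 0.002, 0.0, 0.0]
ft_force: [0.6, 0.1, -0.6]
opening: 62.9
gripper_force: 65.7
```

servo_tool(targets=[[1,[0,0,0.1],0],[1,[0,0,0.15],0],[1,[0,0,0.15],0]])

```text
t: 24.8
position: [596.6, -91.7, 7.9]
orientation: [1.0, 0.002, 0.001, 0.0]
ft_force: [-1.9, 0.9, 5.6]
opening: 63.1
gripper_force: 66.4
```

servo_tool(targets=[[0.2,[0,0,0],0],[0.15,[0,0,0],0],[0.1,[0,0,0],0],[0,[0,0,0],0],[0,[0,0,0],0],[0,[0,0,-1],0],[0,[0,0,-3],0],[0,[0,0,-6],0],[0,[-3,0,-10],0],[0,[-6,0,-15],0]])

```text
t: 25.8
position: [539.2, -91.6, 150.7]
orientation: [1.0, 0.002, -0.001, -0.0]
ft_force: [0.2, -0.3, -0.3]
opening: 85.2
gripper_force: 0.0
```

servo_tool(targets=[[0,[-5,0,-4],0],[0,[-10,5,-4],0],[0,[-12,8,-4],0],[0,[-12,8,-4],0],[0,[-12,8,-4],0]])

```text
t: 26.3
position: [419.6, -173.8, 191.0]
orientation: [1.0, 0.0, 0.001, 0.001]
ft_force: [-0.7, 0.3, -0.2]
opening: 85.9
gripper_force: 0.0
```

```bash
python3 - <<'E'
from m import *
p,d,ci=grab('wrist','w16'); C=cloud(d,ci)
circ('w16',(596.8,-91.5),33.5,23);circ('w16',(596.8,-91.5),47);circ('w16',(617,43),37)
for n,X,r in (('dish',(596.8,-91.5),30),('tin',(617,43.5),20),('batt',(593.5,-227),10),('stop',(462,-403.6),8)):
    k=np.hypot(C[...,0]-X[0],C[...,1]-X[1])<r; 
    if k.sum(): print(n,k.sum(),np.percentile(C[k][:,2],[5,50,95]))
grab('scene','s16')
E
```

```text
w16 33.5 [593.2 -93.6] 132
w16 47 [595.8 -92.2] 192
w16 37 [616.1  43.2] 98
dish 1502 [21.3 22.7 24. ]
batt 188 [20.  21.4 22.6]
stop 185 [28.8 29.9 31.1]
```

View pics/w16.png

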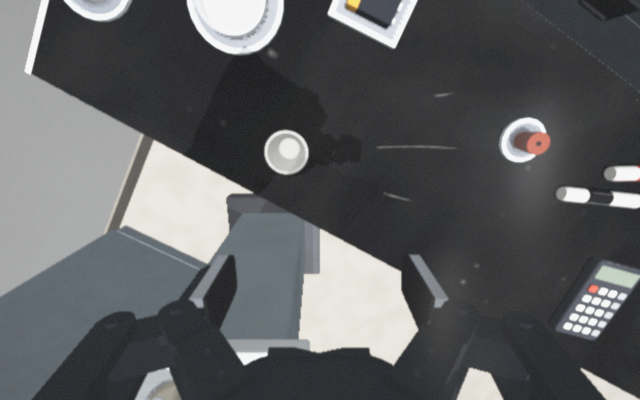

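The dish is in the large rest (235,15), with its top flat at 22.7 mm where 23 mm is expected. The stopper and battery are level too, and the crucible at (287,152) is untouched. Handing in.

```bash
python3 -c "
from station import bot
print(bot.sign_off())"
```

```text
the job is handed in; nothing more can be done
None
```

I took the pile apart and stood all four pieces flat in their own rests, released them with the robot clear, and handed the job in after about 26 s; the crucible and remote were never touched, but I viewed 15 pictures, one over the limit of 14.

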